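Load a glass blank under the keeper of the cutting machine

ROBOT

A 6-joint arm with a two-finger parallel gripper is mounted at the origin on the work surface. World frame = base frame: x ahead of the robot, y to its left, z up, the work surface at z = 0. Lengths are in m, angles in rad, forces in N, time in s.
With the tool pointing down it reaches from about 0.425 to 0.95 m from the base axis. Payload 3.5 kg.
Tool frame: the origin (TCP) lies at the very end of the fingers, on their centre line; the grasp point (between the pads) lies 19 mm behind it; z points along the fingers, y is the direction in which the jaws open and shut (so a half turn about z gives the same grasp; the last joint's range is limited). The gripper opens to 85 mm and grips with 20 to 120 N. Pads are 22 mm wide; open, the fingers measure 114 mm over their backs; the gripper's body (76 mm by 85 mm) begins 54 mm behind the grasp point. The pads swing forward as they close: fully open they stand 13 mm farther back than shut.
Start: joints at [0.961, 0.286, 1.577, -0, 1.279, -0.15], TCP at [0.3, 0.605, 0.197] pointing down, gripper open.
Joint ranges: [-2.77, 2.77], [-0.9, 2.22], [0.21, 2.48], [-1.53, 4.67], [0.24, 2.81], [-2.84, 2.84]. Speed limits (rad/s): [2.79, 2.79, 3.14, 3.14, 3.14, 3.14].

INTERFACE

Orientations are given as a unit quaternion [x, y, z, w].
In Python, from plant import ctrl, eyes, ticket gives the robot as it stands.
- The arm moves only by the tool send_rows, never from a script. Its arguments are lists of equal length, an entry for each row: "translation": the shift along the tool's x, y, z in units of 30 mm (1.0 is 30 mm), a list of three; "rotation": the turn, a rotation vector about the tool's x, y, z in units of 5 degrees (1.0 is 5 degrees), a list of three; "grip": the finger opening in mm, from 0 to 85.4. A call has 1 to 5 rows; each row shifts and turns the commanded pose from where the row before left it, along the tool's axes as they then stand; what a row does not reach is not made up. A row lasts 1/8 s, in which the tool goes at most 62.5 mm and 10.7 degrees, less where a joint would pass 70% of its speed; a pose out of reach is approached as far as the arm can. A call is refused whole if a number of a shift passes 1 or a number of a turn 1, either way. A call with a gripper value outside its range is refused whole. The fingers move at their own pace and stop on an object; "squeeze" is the grip in N (left out, the last holds). Time passes only in rows, so rows that do not move let the fingers close. It gives the time, the measured TCP pose, the force and the opening at its end, in the units of the state.
- ctrl.get_state(): the state, without advancing time (a new reading comes with each control period).
- eyes.read_camera(name): name is "side" or "top"; returns a dict with "image" (480x640x3 uint8, blue, green, red), "mtx" (3x3 intrinsics, pixels), "xyz" and "orientation" of the camera in the world. Camera axes: x right, y down, z forward; pixel columns grow to the right and rows downward; lengths in m; the calibration is good to about 2 mm. A picture is of the moment at which its call begins. There is no depth.
- ticket.sign_off(): hands the job in, once; it reports no verdict.
The state is a dict: "time": time; "qpos": joint angles; "dq": joint speeds; "joint_efforts": joint torques, N m; "eef_pos": TCP position; "tcp_rot": TCP orientation; "contact_force": force on the tool from outside, world axes, zero at the start; "wrist_torque": the same for the moment, N m; "opening": opening from 0.0 (shut) to 1.0 (fully open).
Only numpy, scipy, OpenCV 4.12 (cv2) and the standard library are available. Lean on these libraries where they do the work, as an engineer would, in place of code of your own. Each camera call takes 0.05 s, during which the arm holds its last target. There are 200 camera calls.

TASK

Take the blue glass blank out of the drying rack, lay it flat on the cutting machine's padded pedestal and slide it lengthwise under the brass keeper's lip until it is fully home against the back of the pocket and straight, then let go of it. Keep the glass and the tool off the stone wheel that hangs above, and leave the other blanks and the things lying about where they are.

Things in the scene. Friction and masses are not known exactly. Their poses are not given: they have to be found in the camera images.
- blue_blank_center (a point): Centre of the cobalt-blue glass blank, a loose flat block 110 x 50 x 12 mm, 0.12-0.23 kg; own x along the 110, y across the 50, z along the thickness. It starts in one of the rack's bays, sloping 35 degrees: +x points down the slope to the low end (away from the robot), the high end is nearest the robot; centre about 66 mm, high end about 98 mm above the table. Its long edges are free on the upper half.
- rack: Fixed wooden drying rack, 145 mm deep (x), 300 wide (y); origin under its middle, on the table; x points down the slope, away from the robot. Three bays at y = -100, 0, +100 mm, each a sloping slat 28 mm wide on a post, so fingers pass on both sides; base board 14 mm thick. At the low end a ledge 10 mm high and a thin pin at each side of a blank (2 mm play). Which blank is where varies.
- machine: Fixed glass-cutting machine; origin on the table below 'home'; x points into the pocket, away from the robot, y left, z up. Along x runs a pedestal 30 mm wide with a black rubber pad 32 wide, top 62 above the table, from x -60 to +50 mm; saddle beside it 30 mm above the table. Mint headstock, column (to 310 high) and motor stand on the +y (left) side: from y +80 outward, x -60 to +170 mm.
- pocket_mouth (a point): Middle of the mouth of the brass keeper's pocket, 70 mm above the table and 30 mm in +x of home; axes as the machine's. The keeper is 90 mm wide. From here the pocket runs 25 mm in +x to its back wall: 58 mm wide, floor 62 and ceiling 78 mm above the table, roofed by a lip whose top is 88 mm above the table. Side cheeks flare out from 20 mm before this point.
- home (a point): Where the centre of a blank is when it is fully home, its end against the pocket's back wall: on the middle line of the pedestal, 68 mm above the table; axes as the machine's (x into the pocket, y across, z up).
- wheel: Fixed red-brown stone wheel, 120 mm diameter, 18 thick, with steel flanges of 26 mm radius, on an arbor along the machine's y; origin at its centre, 25 mm in +x of home and 178 mm above the table. It hangs over the pocket's mouth, lowest point 118 mm above the table. A sheet guard of 72 mm radius covers its top; the arbor runs to the headstock on the +y side.
- amber_blank_center (a point): Centre of the amber glass blank, same size and lie as the blue one, in another bay; to be left alone.
- clear_blank_center (a point): Centre of the clear glass blank, same size and lie, in another bay; to be left alone.
- spare_wheel_center (a point): Centre of a loose pale stone wheel lying flat, 90 mm diameter, 26 mm high; bystander.
- dressing_stick_center (a point): Centre of a loose dark-grey dressing stick, 140 x 22 x 22 mm; bystander.
- oil_bottle_center (a point): Centre of a standing amber oil bottle, 48 mm diameter, 110 mm high; bystander.
- pumice_jar_center (a point): Centre of a standing white jar with a blue lid, 72 mm diameter, 85 mm high; bystander.
- flange_center (a point): Centre of a hat-shaped steel flange lying brim down, 80 mm diameter, 26 mm high; bystander.
Mind the look-alikes: they are no part of the job. Of the things like the part that bears blue_blank_center, leave any that is black or green; of the rest the smaller one is meant.

How it is judged:
At the end, for the whole second after the job is handed in: The blue blank lies at rest, flat on the pad (centre within 4 mm of its height, within 0.06 rad of level), straight in the pocket (within 0.12 rad, centre within 8 mm of the middle line) and pushed home: its centre within 5 mm of home along the pocket (x of blue_blank_center in the frame of home between -0.005 and 0.005 m and y of blue_blank_center in the frame of home between -0.008 and 0.008 m and z of blue_blank_center in the frame of home between -0.004 and 0.004 m and angle between the x axis of blue_blank_center and the x axis of home, either way round below 0.12 rad and angle between the z axis of blue_blank_center and the z axis of home, either way round below 0.06 rad and linear speed of blue_blank below 0.01 m/s); the robot touches nothing.
It fails at once if the stone wheel is struck or pushed (more than 4 N) (contact force between wheel and anything else above 4 N).
It fails at once if another blank is moved by more than 20 mm (distance of any of amber_blank_center, clear_blank_center from where it was at the start of the episode above 0.02 m).
It fails at once if a thing lying about is moved by more than 30 mm (distance of any of spare_wheel_center, dressing_stick_center, oil_bottle_center, pumice_jar_center, flange_center from where it was at the start of the episode above 0.03 m).
It also fails if it takes over 61 s, if anything falls off the work surface, if the arm or the gripper's body presses on something with over 40 N, if the wrist force passes 120 N, or if a joint passes its speed limit or range.

## Working session

There is one attempt and no reset: what is moved stays moved. The work goes in short steps, Python scripts to look and compute and a tool call to move; the robot and the scene stay as the last step left them, time stands still between calls to the robot, and variables do not carry over. Pictures are saved under pics/ and viewed, about 8 in all and at most 12, crops included, and the job is handed in when it is done.

Besides the shell and the picture viewer there is one more tool, called after "Emit:" by a JSON object that holds its "api" and its "payload", one argument or row to a line. send_rows: Moves the arm, as the interface text tells. Its arguments: {"type":"object","properties":{"translation":{"type":"array"},"rotation":{"type":"array"},"grip":{"type":"array"},"squeeze":{"type":"number"}},"required":["translation","rotation","grip"]}

```bash
mkdir -p pics; cat > h.py <<'E'
import numpy as np, cv2
from scipy.spatial.transform import Rotation as R
from plant import ctrl, eyes, ticket
def cam(n):
    d=eyes.read_camera(n); d['R']=R.from_quat(d['orientation']).as_matrix(); d['K']=np.array(d['mtx']); d['p']=np.array(d['xyz']); return d
def ray(d,u,v):
    r=d['R']@np.linalg.solve(d['K'],[u,v,1.]); return r/np.linalg.norm(r)
def onz(d,u,v,z):
    r=ray(d,u,v); return d['p']+r*(z-d['p'][2])/r[2]
def proj(d,P):
    q=d['K']@(d['R'].T@(np.array(P,float)-d['p'])); return q[:2]/q[2]
def tri(a,ua,b,ub):
    r,s=ray(a,*ua),ray(b,*ub); A=np.c_[r,-s]; t=np.linalg.lstsq(A,b['p']-a['p'],rcond=None)[0]
    P,Q=a['p']+r*t[0],b['p']+s*t[1]; return (P+Q)/2,np.linalg.norm(P-Q)
E
python3 - <<'E'
from h import *
for n in('side','top'):
    d=cam(n); cv2.imwrite(f'pics/{n}0.png',d['image']); print(n,d['p'],d['R'].round(3).tolist(),d['K'].tolist())
print(ctrl.get_state())
E
```

```text
side [-0.14709375 -0.90205848  0.90592416] [[0.793, -0.345, 0.502], [-0.609, -0.478, 0.633], [0.022, -0.808, -0.589]] [[576.2184734390491, 0.0, 325.6818086540009], [0.0, 576.2184734390491, 233.86483378838267], [0.0, 0.0, 1.0]]
top [ 0.37383855 -0.06899398  1.32191923] [[-0.009, -0.996, 0.089], [-1.0, 0.008, -0.013], [0.012, -0.089, -0.996]] [[453.0729322158974, 0.0, 315.8610677895139], [0.0, 453.0729322158974, 235.90343208999874], [0.0, 0.0, 1.0]]
{'time': 0.1, 'qpos': array([ 9.61008196e-01,  2.87094723e-01,  1.57801286e+00,  6.26554696e-06,
        1.27858008e+00, -1.50011671e-01]), 'dq': array([ 0.00132055, -0.00171676, -0.00451663, -0.00118477, -0.00183034,
        0.00172189]), 'joint_efforts': array([ 1.91919804e-03, -4.07296193e+01, -2.93699813e+01, -1.91319771e-05,
        3.41080333e-03, -2.10016111e-05]), 'eef_pos': array([0.29913083, 0.60437184, 0.1952834 ]), 'tcp_rot': array([ 2.27869453e-01,  9.73691129e-01, -9.71706640e-04, -3.91228476e-04]), 'contact_force': array([-1.29322452,  0.04579308, -0.34141099]), 'wrist_torque': array([ 0.06959931, -0.0128054 , -0.01317854]), 'opening': 0.9988577606293352}
```

View pics/top0.png

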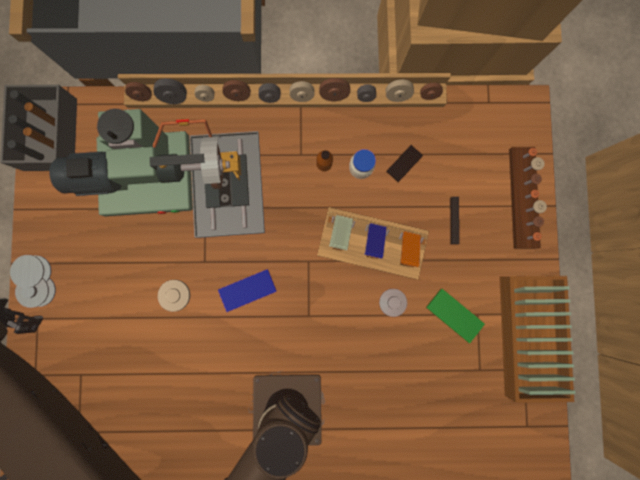

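View pics/side0.png

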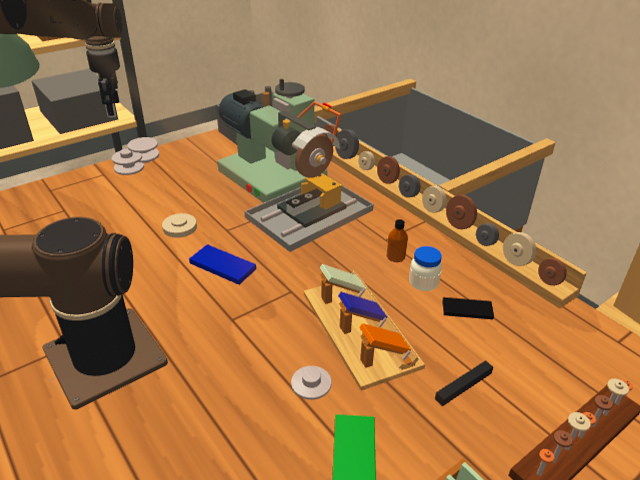

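Top view candidates: blue in the rack's middle bay (376,240), large blue slab on the table (247,290), black (405,163) and green (455,315). The rack one fits because it is the smaller blue one and sits sloping in a bay. I'll confirm this in an enlarged crop, with the machine next to it.

```bash
python3 - <<'E'
from h import *
t=cv2.imread('pics/top0.png'); s=cv2.imread('pics/side0.png')
z=lambda im,x,y,w,h:cv2.resize(im[y:y+h,x:x+w],(400,300),interpolation=cv2.INTER_CUBIC)
m=np.vstack([np.hstack([z(t,312,195,128,96),z(t,180,130,96,72)]),np.hstack([z(s,300,255,136,102),z(s,240,140,140,105)])])
cv2.imwrite('pics/crop.png',m)
a,b=cam('top'),cam('side')
def mask(d,lo,hi,box):
    x,y,w,h=box; hsv=cv2.cvtColor(d['image'],cv2.COLOR_BGR2HSV); m=cv2.inRange(hsv,lo,hi); k=np.zeros_like(m);k[y:y+h,x:x+w]=255; m&=k
    c=max(cv2.findContours(m,0,cv2.CHAIN_APPROX_NONE)[0],key=cv2.contourArea); return c
for n,d,box in(('top',a,(350,210,50,60)),('side',b,(325,280,70,50))):
    c=mask(d,(110,120,40),(130,255,255),box); r=cv2.minAreaRect(c); print(n,cv2.contourArea(c),r,cv2.boxPoints(r).round(1).tolist())
    print(cv2.approxPolyDP(c,3,True)[:,0].tolist())
    if n=='top': print([onz(d,*p,.07).round(4) for p in cv2.boxPoints(r)])
for n,d,box in(('top',a,(395,225,35,50)),('side',b,(350,315,70,45))):
    c=mask(d,(5,200,150),(14,255,255),box); print('amber',n,cv2.minAreaRect(c),cv2.contourArea(c))
# rack base corners, z=14mm
c=[(330,208),(427,230),(418,278),(318,254)]
print([onz(a,*p,.014).round(3) for p in c])
E
```

```text
top 464.0 ((375.54144287109375, 240.43887329101562), (16.652626037597656, 31.65320587158203), 7.594643592834473) [[365.20001220703125, 255.0], [369.3999938964844, 223.6999969482422], [385.8999938964844, 225.89999389648438], [381.70001220703125, 257.20001220703125]]
[[370, 224], [366, 253], [381, 257], [385, 228]]
[array([ 0.4314, -0.2216,  0.07  ]), array([ 0.5187, -0.2349,  0.07  ]), array([ 0.5122, -0.2808,  0.07  ]), array([ 0.4249, -0.2672,  0.07  ])]
side 494.5 ((362.24212646484375, 305.9283752441406), (51.17351150512695, 15.469817161560059), 15.52410888671875) [[335.5, 306.5], [339.70001220703125, 291.6000061035156], [389.0, 305.29998779296875], [384.79998779296875, 320.20001220703125]]
[[339, 294], [348, 310], [386, 316], [374, 302]]
amber top ((410.3424072265625, 248.52142333984375), (17.341163635253906, 32.561466217041016), 3.5763344764709473) 485.0
amber side ((385.0356750488281, 336.4659423828125), (50.49797439575195, 23.94701385498047), 1.3322197198867798) 618.5
[array([ 0.572, -0.128,  0.014]), array([ 0.505, -0.41 ,  0.014]), array([ 0.366, -0.38 ,  0.014]), array([ 0.438, -0.092,  0.014])]
```

View pics/crop.png

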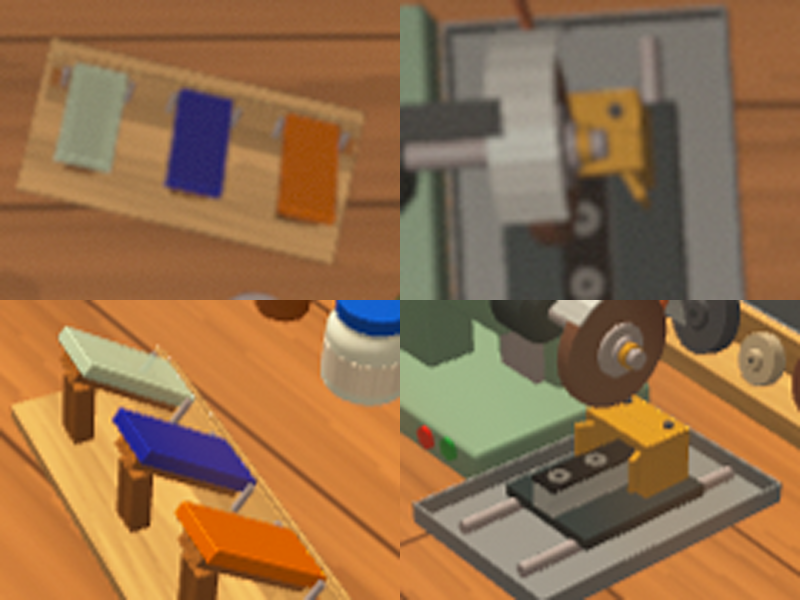

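The crop shows the blue blank in the middle bay, sloping and smaller than the table slab, so it is the one meant. Top-face corners in the top view are about (368,224), (387,227), (383,258) and (365,255). Next I'll triangulate it and enlarge the machine.

```bash
python3 - <<'E'
from h import *
a,b=cam('top'),cam('side')
T=[(364.8,255.2),(383,258.4),(386.6,227),(368,223.8)] # high+y, high-y, low-y, low+y
S=[(339.8,292.7),(347.6,304.3),(386.4,318.6),(376.8,307.7)]
P=[]
for t,s in zip(T,S):
    p,e=tri(a,t,b,s); P.append(p); print(p.round(4),round(e,4))
P=np.array(P); x=(P[2]+P[3]-P[0]-P[1])/2; y=(P[0]+P[3]-P[1]-P[2])/2
print('c',P.mean(0),'L',np.linalg.norm(x),'W',np.linalg.norm(y),'yaw x',np.degrees(np.arctan2(x[1],x[0])),'yaw y',np.degrees(np.arctan2(-y[0],y[1])),'slope',np.degrees(np.arcsin(-x[2]/np.linalg.norm(x))))
f=lambda im,x,y,w,h,k:cv2.resize(im[y:y+h,x:x+w],(w*k,h*k),interpolation=cv2.INTER_LANCZOS4)
def grid(im,x,y,w,h,k):
    o=f(im,x,y,w,h,k)
    for i in range(0,w,10): cv2.line(o,(i*k,0),(i*k,6),(255,255,255),1); cv2.putText(o,str(x+i),(i*k,18),0,.4,(255,255,0),1)
    for j in range(0,h,10): cv2.line(o,(0,j*k),(6,j*k),(255,255,255),1); cv2.putText(o,str(y+j),(8,j*k+4),0,.4,(255,255,0),1)
    return o
cv2.imwrite('pics/m.png',np.hstack([grid(a['image'],200,145,50,75,8),grid(b['image'],280,168,50,75,8)]))
E
```

```text
[ 0.4322 -0.2186  0.1018] 0.0067
[ 0.4199 -0.2641  0.1106] 0.0003
[ 0.5122 -0.2881  0.0363] 0.001
[ 0.5259 -0.2387  0.0222] 0.0052
c [ 0.47254466 -0.25238513  0.06774402] L 0.12264375678822952 W 0.05051948023412662 yaw x -13.37715885853406 yaw y -15.308670867227088 slope 38.830165100915195
```

View pics/m.png

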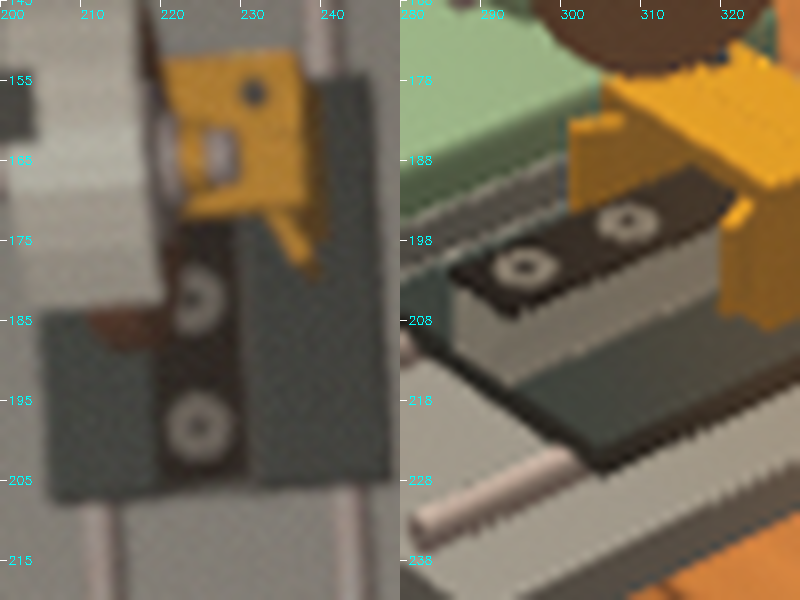

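The machine crop shows the pad's front edge at (220–231,204.4) and screws at (224.8,198.3) and (224.2,182.5). The lip front edge runs (222,172.3)–(237.9,170.8) in the top view. In the side view, the pad front corners are (286,202) and (293.8,207.8).

```bash
python3 - <<'E'
from h import *
a,b=cam('top'),cam('side')
pr=lambda n,d,u,z:print(n,onz(d,*u,z)[:2].round(4))
for n,u,z in [('padL',(220,204.6),.062),('padR',(231,204.1),.062),('s1',(224.8,198.3),.062),('s2',(224.2,182.5),.062),('padR2',(229.8,172),.062),('lipL',(222,172.3),.088),('lipR',(237.9,170.8),.088),('lipRback',(236.6,151.5),.088),('sadL',(206,207.5),.03),('sadR',(248.5,205),.03),('sadRb',(245.5,154),.03)]: pr(n,a,u,z)
for n,u,z in [('padL',(286,202),.062),('padR',(293.8,207.8),.062),('s1',(295.5,201.2),.062),('s2',(308.3,195.7),.062),('sadRcorner',(305.3,226.8),.03)]: pr('side '+n,b,u,z)
E
```

```text
padL [0.5764 0.1823]
padR [0.5776 0.1515]
s1 [0.5942 0.169 ]
s2 [0.6391 0.1711]
padR2 [0.6691 0.1556]
lipL [0.6623 0.1725]
lipR [0.6663 0.1287]
lipRback [0.7207 0.1326]
sadL [0.5734 0.2286]
sadR [0.5798 0.1069]
sadRb [0.7295 0.1163]
side padL [0.5734 0.1815]
side padR [0.5742 0.1463]
side s1 [0.5963 0.17  ]
side s2 [0.6406 0.1722]
side sadRcorner [0.5745 0.0948]
```

```bash
cat >> h.py <<'E'
from scipy.spatial.transform import Slerp
RY,MY=np.radians(-14),np.radians(3.3)
HOME=np.array([.635,.1715,.068])
def ori(yaw,tilt):  # tool x = backwards, y = machine y, z down tilted forward
    t=np.radians(tilt); h=np.array([np.cos(yaw),np.sin(yaw),0]); u=np.array([0,0,1.])
    z=np.sin(t)*h-np.cos(t)*u; y=np.cross(u,h); x=np.cross(y,z)
    return R.from_matrix(np.c_[x,y,z])
def plan(wps,start=None):  # wps: (pos, Rotation, rows)
    s=ctrl.get_state(); p,q=(np.array(s['eef_pos']),R.from_quat(s['tcp_rot'])) if start is None else start
    print('at',p.round(4),'F',np.round(s['contact_force'],1),'open',round(s['opening'],3),'t',s['time'])
    for P,Q,n in wps:
        P=np.array(P); print(f'-- {n} rows')
        sl=Slerp([0,1],R.from_quat([q.as_quat(),Q.as_quat()])); k=(q.inv()*Q).as_rotvec()/n
        last=None
        for i in range(n):
            o=sl(i/n); r=o.inv().apply((P-p)/n)/.03; print(r.round(2).tolist(),(np.degrees(k)/5).round(2).tolist())
        p,q=P,Q
E
python3 - <<'E'
from h import *
q0=R.from_quat(ctrl.get_state()['tcp_rot'])
plan([((.43,.30,.25),q0,8),((.46,0,.22),q0,8),((.4354,-.2434,.17),ori(RY,10),7)])
E
```

```text
at [0.2994 0.6048 0.1963] F [-0.5  0.2  0.1] open 0.998 t 0.4
-- 8 rows
[-1.05, -0.9, -0.22] [0.0, 0.0, 0.0]
[-1.05, -0.9, -0.22] [0.0, 0.0, 0.0]
[-1.05, -0.9, -0.22] [0.0, 0.0, 0.0]
[-1.05, -0.9, -0.22] [0.0, 0.0, 0.0]
[-1.05, -0.9, -0.22] [0.0, 0.0, 0.0]
[-1.05, -0.9, -0.22] [0.0, 0.0, 0.0]
[-1.05, -0.9, -0.22] [0.0, 0.0, 0.0]
[-1.05, -0.9, -0.22] [0.0, 0.0, 0.0]
-- 8 rows
[-0.67, -1.06, 0.13] [0.0, 0.0, 0.0]
[-0.67, -1.06, 0.13] [0.0, 0.0, 0.0]
[-0.67, -1.06, 0.13] [0.0, 0.0, 0.0]
[-0.67, -1.06, 0.13] [0.0, 0.0, 0.0]
[-0.67, -1.06, 0.13] [0.0, 0.0, 0.0]
[-0.67, -1.06, 0.13] [0.0, 0.0, 0.0]
[-0.67, -1.06, 0.13] [0.0, 0.0, 0.0]
[-0.67, -1.06, 0.13] [0.0, 0.0, 0.0]
-- 7 rows
[-0.41, -1.09, 0.24] [-0.03, -0.28, -0.35]
[-0.37, -1.1, 0.25] [-0.03, -0.28, -0.35]
[-0.33, -1.11, 0.25] [-0.03, -0.28, -0.35]
[-0.29, -1.12, 0.26] [-0.03, -0.28, -0.35]
[-0.25, -1.13, 0.26] [-0.03, -0.28, -0.35]
[-0.21, -1.14, 0.26] [-0.03, -0.28, -0.35]
[-0.16, -1.15, 0.26] [-0.03, -0.28, -0.35]
```

Emit:
{"api": "send_rows", "payload": {
  "translation": [
    [-0.84,-0.72,-0.18],
    [-0.84,-0.72,-0.18],
    [-0.84,-0.72,-0.18],
    [-0.84,-0.72,-0.18],
    [-0.84,-0.72,-0.18]
  ],
  "rotation": [
    [0,0,0],
    [0,0,0],
    [0,0,0],
    [0,0,0],
    [0,0,0]
  ],
  "grip": [85,85,85,85,85],
  "squeeze": 60
}}

```text
time: 1.02
eef_pos: [0.3649, 0.4512, 0.2239]
tcp_rot: [0.228, 0.974, 0.0, 0.0]
contact_force: [-0.1, -0.2, -0.5]
opening: 0.998
```

Emit:
{"api": "send_rows", "payload": {
  "translation": [
    [-0.84,-0.72,-0.18],
    [-0.84,-0.72,-0.18],
    [-0.84,-0.72,-0.18],
    [-0.84,-0.72,-0.18],
    [-0.84,-0.72,-0.18]
  ],
  "rotation": [
    [0,0,0],
    [0,0,0],
    [0,0,0],
    [0,0,0],
    [0,0,0]
  ],
  "grip": [85,85,85,85,85]
}}

```text
time: 1.65
eef_pos: [0.4298, 0.2985, 0.2509]
tcp_rot: [0.228, 0.974, 0.0, 0.0]
contact_force: [0.3, 0.1, -0.3]
opening: 0.992
```

Emit:
{"api": "send_rows", "payload": {
  "translation": [
    [-0.54,-0.85,0.1],
    [-0.54,-0.85,0.1],
    [-0.54,-0.85,0.1],
    [-0.54,-0.85,0.1],
    [-0.54,-0.85,0.1]
  ],
  "rotation": [
    [0,0,0],
    [0,0,0],
    [0,0,0],
    [0,0,0],
    [0,0,0]
  ],
  "grip": [85,85,85,85,85]
}}

```text
time: 2.28
eef_pos: [0.4455, 0.1483, 0.2357]
tcp_rot: [0.228, 0.974, 0.0, 0.0]
contact_force: [0.3, -0.4, -0.5]
opening: 0.995
```

Emit:
{"api": "send_rows", "payload": {
  "translation": [
    [-0.54,-0.85,0.1],
    [-0.54,-0.85,0.1],
    [-0.54,-0.85,0.1],
    [-0.54,-0.85,0.1],
    [-0.54,-0.85,0.1]
  ],
  "rotation": [
    [0,0,0],
    [0,0,0],
    [0,0,0],
    [0,0,0],
    [0,0,0]
  ],
  "grip": [85,85,85,85,85]
}}

```text
time: 2.9
eef_pos: [0.4615, -0.0019, 0.2207]
tcp_rot: [0.228, 0.974, 0.0, 0.0]
contact_force: [-0.7, 0.5, 0.9]
opening: 0.995
```

```bash
python3 - <<'E'
from h import *
plan([((.4354,-.2434,.17),ori(RY,10),10)])
E
```

```text
at [ 0.4615 -0.0019  0.2207] F [-0.7  0.5  0.9] open 0.995 t 2.9
-- 10 rows
[-0.28, -0.76, 0.17] [-0.02, -0.2, -0.25]
[-0.26, -0.77, 0.17] [-0.02, -0.2, -0.25]
[-0.24, -0.77, 0.18] [-0.02, -0.2, -0.25]
[-0.22, -0.78, 0.18] [-0.02, -0.2, -0.25]
[-0.2, -0.78, 0.18] [-0.02, -0.2, -0.25]
[-0.18, -0.79, 0.18] [-0.02, -0.2, -0.25]
[-0.16, -0.79, 0.18] [-0.02, -0.2, -0.25]
[-0.14, -0.79, 0.18] [-0.02, -0.2, -0.25]
[-0.12, -0.8, 0.19] [-0.02, -0.2, -0.25]
[-0.1, -0.8, 0.19] [-0.02, -0.2, -0.25]
```

Tracking is good.

Emit:
{"api": "send_rows", "payload": {
  "translation": [
    [-0.28,-0.76,0.17],
    [-0.26,-0.77,0.17],
    [-0.24,-0.77,0.18],
    [-0.22,-0.78,0.18],
    [-0.2,-0.78,0.18]
  ],
  "rotation": [
    [-0.02,-0.2,-0.25],
    [-0.02,-0.2,-0.25],
    [-0.02,-0.2,-0.25],
    [-0.02,-0.2,-0.25],
    [-0.02,-0.2,-0.25]
  ],
  "grip": [85,85,85,85,85]
}}

```text
time: 3.52
eef_pos: [0.4483, -0.1225, 0.1951]
tcp_rot: [0.174, 0.984, -0.006, 0.044]
contact_force: [1.3, 0.3, 0.5]
opening: 0.999
```

Emit:
{"api": "send_rows", "payload": {
  "translation": [
    [-0.18,-0.79,0.18],
    [-0.16,-0.79,0.18],
    [-0.14,-0.79,0.18],
    [-0.12,-0.8,0.19],
    [-0.1,-0.8,0.19]
  ],
  "rotation": [
    [-0.02,-0.2,-0.25],
    [-0.02,-0.2,-0.25],
    [-0.02,-0.2,-0.25],
    [-0.02,-0.2,-0.25],
    [-0.02,-0.2,-0.25]
  ],
  "grip": [85,85,85,85,85]
}}

```text
time: 4.15
eef_pos: [0.4355, -0.2434, 0.17]
tcp_rot: [0.119, 0.989, -0.012, 0.087]
contact_force: [-0.7, -0.1, -0.1]
opening: 0.996
```

```bash
python3 - <<'E'
from h import *
plan([((.4414,-.2449,.070),ori(RY,10),5)])
s=ctrl.get_state(); M=R.from_quat(s['tcp_rot']).as_matrix(); print(M.round(3),s['qpos'])
b=cam('side'); t=cam('top')
z=lambda im,x,y,w,h:cv2.resize(im[y:y+h,x:x+w],(400,500),interpolation=cv2.INTER_CUBIC)
cv2.imwrite('pics/c2.png',np.hstack([z(b['image'],290,200,120,150),z(t['image'],330,180,104,130)]))
E
```

```text
at [ 0.4355 -0.2434  0.17  ] F [-0.7 -0.1 -0.1] open 0.996 t 4.15
-- 5 rows
[0.08, 0.0, 0.66] [-0.0, 0.0, 0.01]
[0.08, 0.0, 0.66] [-0.0, 0.0, 0.01]
[0.08, 0.0, 0.66] [-0.0, 0.0, 0.01]
[0.08, 0.0, 0.66] [-0.0, 0.0, 0.01]
[0.08, 0.0, 0.66] [-0.0, 0.0, 0.01]
[[-0.956  0.238  0.17 ]
 [ 0.234  0.971 -0.044]
 [-0.175 -0.002 -0.985]] [-0.76343539 -0.19846996  2.13681698  0.09890378  1.05129039 -2.13646239]
```

View pics/c2.png

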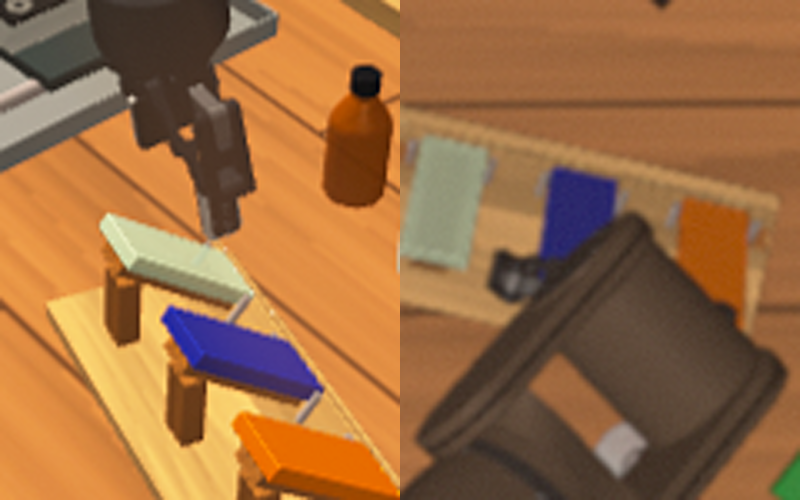

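Picture 5: the open fingers straddle the blue blank (top view fingers near (360,250) and (416,261)), clear of both neighbours. Descending.

Emit:
{"api": "send_rows", "payload": {
  "translation": [
    [0.08,0,0.66],
    [0.08,0,0.66],
    [0.08,0,0.66],
    [0.08,0,0.66],
    [0.08,0,0.66]
  ],
  "rotation": [
    [0,0,0],
    [0,0,0],
    [0,0,0],
    [0,0,0],
    [0,0,0]
  ],
  "grip": [85,85,85,85,85]
}}

```text
time: 4.88
eef_pos: [0.4413, -0.2435, 0.0701]
tcp_rot: [0.12, 0.989, -0.011, 0.087]
contact_force: [0.1, -0.9, 0.2]
opening: 0.99
```

```bash
python3 - <<'E'
from h import *
plan([])
b=cam('side'); t=cam('top')
z=lambda im,x,y,w,h:cv2.resize(im[y:y+h,x:x+w],(400,500),interpolation=cv2.INTER_CUBIC)
cv2.imwrite('pics/c3.png',np.hstack([z(b['image'],310,230,96,120),z(t['image'],330,180,104,130)]))
for n in(-.0425,.0425):
  print(proj(b,ctrl.get_state()['eef_pos']+n*R.from_quat(ctrl.get_state()['tcp_rot']).as_matrix()[:,1]))
E
```

```text
at [ 0.4413 -0.2435  0.0701] F [ 0.1 -0.9  0.2] open 0.99 t 4.875
[356.36261832 322.98933564]
[338.91122019 296.81294238]
```

View pics/c3.png

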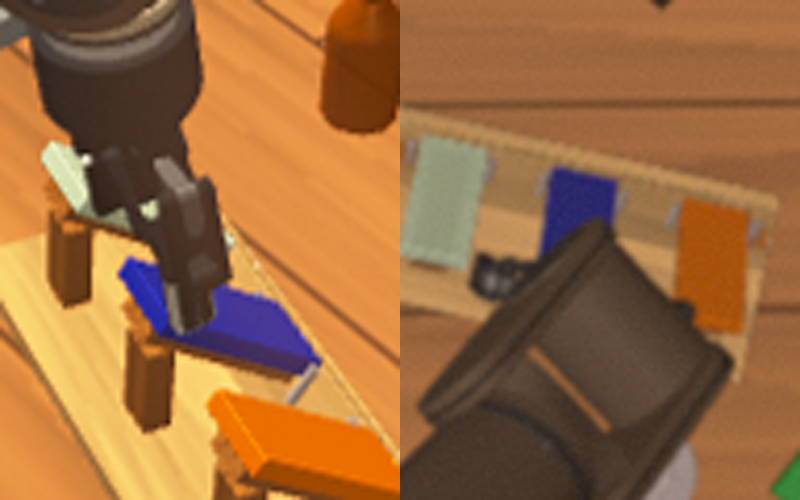

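Picture 6: the near finger stands beside the blank's upper half (side crop tip at (190,330)) and the far finger is between the clear and blue blanks. Closing.

Emit:
{"api": "send_rows", "payload": {
  "translation": [
    [0,0,0],
    [0,0,0],
    [0,0,0],
    [0,0,0],
    [0,0,0]
  ],
  "rotation": [
    [0,0,0],
    [0,0,0],
    [0,0,0],
    [0,0,0],
    [0,0,0]
  ],
  "grip": [40,40,40,40,40],
  "squeeze": 70
}}

```text
time: 5.6
eef_pos: [0.4409, -0.2442, 0.0704]
tcp_rot: [0.12, 0.989, -0.011, 0.087]
contact_force: [-0.4, -0.4, -0.7]
opening: 0.466
```

Emit:
{"api": "send_rows", "payload": {
  "translation": [
    [0,0,0],
    [0,0,-0.2],
    [0,0,-0.2]
  ],
  "rotation": [
    [0,0,0],
    [0,0,0],
    [0,0,0]
  ],
  "grip": [40,40,40]
}}

```text
time: 5.98
eef_pos: [0.4388, -0.2436, 0.0825]
tcp_rot: [0.12, 0.989, -0.011, 0.087]
contact_force: [-0.5, -0.3, 0.5]
opening: 0.47
```

Emit:
{"api": "send_rows", "payload": {
  "translation": [
    [0,0,0],
    [0,0,0]
  ],
  "rotation": [
    [0,0,0],
    [0,0,0]
  ],
  "grip": [38,36]
}}

```text
time: 6.22
eef_pos: [0.4389, -0.2436, 0.0822]
tcp_rot: [0.12, 0.989, -0.011, 0.087]
contact_force: [-0.2, 0.3, 0.6]
opening: 0.42
```

```bash
python3 - <<'E'
from h import *
plan([])
b=cam('side'); t=cam('top')
z=lambda im,x,y,w,h:cv2.resize(im[y:y+h,x:x+w],(400,500),interpolation=cv2.INTER_CUBIC)
cv2.imwrite('pics/c4.png',np.hstack([z(b['image'],310,230,96,120),z(t['image'],330,180,104,130)]))
E
```

```text
at [ 0.4389 -0.2436  0.0822] F [-0.2  0.3  0.6] open 0.42 t 6.225
```

View pics/c4.png

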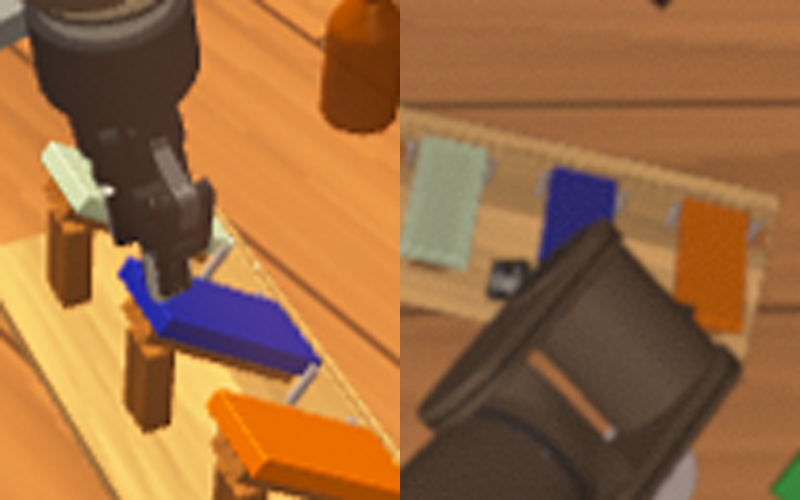

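The fingers closed empty: they follow the commanded opening and the blank hasn't moved. I'll check finger tip positions against the cameras.

```bash
python3 - <<'E'
from h import *
s=ctrl.get_state(); p=np.array(s['eef_pos']); M=R.from_quat(s['tcp_rot']).as_matrix(); print(p,M[:,1].round(3),s['opening'])
b=cam('side'); t=cam('top')
im=b['image'].copy()
K=6; x0,y0=320,270
o=cv2.resize(im[y0:y0+80,x0:x0+75],None,fx=K,fy=K,interpolation=cv2.INTER_CUBIC)
def dot(P,c): u=proj(b,P); cv2.circle(o,tuple(int(v) for v in ((u-[x0,y0]+.5)*K)),3,c,-1); return u.round(1)
for yy in(-.018,.018):
  for zz in(0,-.008,-.019): print(yy,zz,dot(p+M@[0,yy,zz],(0,255,0)))
print('mid',dot(p,(255,255,0)))
# expected blank top-face corners
h=np.array([np.cos(RY),np.sin(RY),0]); c,sn=np.cos(np.radians(35)),np.sin(np.radians(35))
X=c*h-[0,0,sn]; Z=sn*h+[0,0,c]; Y=np.cross(Z,X); C=np.array([.470,-.252,.066])
for i in(-.055,-.040,.055):
  for j in(-.025,.025): P=C+i*X+j*Y+.006*Z; print(i,j,P.round(3),dot(P,(0,0,255)),proj(t,P).round(1))
cv2.imwrite('pics/c5.png',o)
E
```

```text
[ 0.43872639 -0.24342575  0.08192262] [ 0.239  0.971 -0.002] 0.4201377528388211
-0.018 0 [351.5 310.8]
-0.018 -0.008 [351.1 308.2]
-0.018 -0.019 [350.5 304.5]
0.018 0 [344.1 299.8]
0.018 -0.008 [343.6 297.2]
0.018 -0.019 [343.  293.5]
mid [347.8 305.2]
-0.055 -0.025 [ 0.424 -0.266  0.102] [349.5 307.1] [383.2 257.2]
-0.055 0.025 [ 0.436 -0.218  0.102] [339.2 291.7] [365.2 252.9]
-0.04 -0.025 [ 0.435 -0.269  0.094] [354.8 308.6] [383.7 253. ]
-0.04 0.025 [ 0.448 -0.221  0.094] [344.4 293.3] [365.8 248.6]
0.055 -0.025 [ 0.511 -0.288  0.039] [386.3 317.7] [386.6 227.4]
0.055 0.025 [ 0.523 -0.239  0.039] [375.5 302.8] [369.6 223.3]
```

View pics/c5.png

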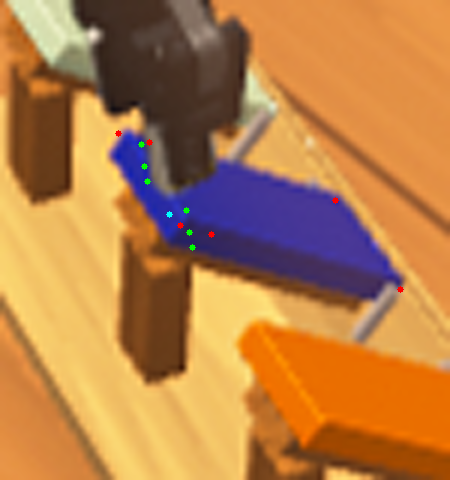

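Picture 8: the predicted blank corners (red) match the image, but the real near finger tip is at about (349,302) against a predicted (351.5,311). The fingers end about 20–27 mm short of the stated TCP. I'll check this with the other poses and the top view.

```bash
python3 - <<'E'
from h import *
s=ctrl.get_state(); M=R.from_quat(s['tcp_rot']).as_matrix(); p=np.array(s['eef_pos'])
b=cam('side'); t=cam('top')
for n,q,y in(('c2',(.4355,-.2434,.17),-.0425),('c3',(.4413,-.2435,.0701),-.0425),('c4',p,-.018)):
  print(n,[ (k,proj(b,q+M@[0,y,-k/1000]).round(1).tolist()) for k in(0,13,25,35,45)])
print('top finger+y in->back', [(yy,k,proj(t,p+M@[0,yy,-k/1000]).round(1).tolist()) for yy in(.018,.033) for k in(0,30,60)])
# joint-based tool axis/FK sanity: where is the wrist? gripper body outline
print(s['qpos'])
# dark blob of the finger in the top view left of the flange
g=cv2.cvtColor(t['image'],cv2.COLOR_BGR2GRAY); m=(g<60).astype(np.uint8); n,l,st,ce=cv2.connectedComponentsWithStats(m[240:265,345:370]); print(st[1:].tolist(),ce[1:].round(1).tolist())
print('\n'.join(' '.join(f'{v:3d}' for v in r) for r in g[242:264:2,346:374:2]))
E
```

```text
c2 [(0, [358.0, 286.4]), (13, [357.3, 281.7]), (25, [356.6, 277.2]), (35, [356.1, 273.5]), (45, [355.5, 269.7])]
c3 [(0, [357.5, 322.3]), (13, [356.8, 318.1]), (25, [356.2, 314.1]), (35, [355.7, 310.7]), (45, [355.1, 307.4])]
c4 [(0, [351.5, 310.9]), (13, [350.8, 306.6]), (25, [350.2, 302.6]), (35, [349.6, 299.2]), (45, [349.1, 295.8])]
top finger+y in->back [(0.018, 0, [367.2, 250.6]), (0.018, 30, [368.2, 251.8]), (0.018, 60, [369.2, 253.2]), (0.033, 0, [361.9, 249.3]), (0.033, 30, [362.7, 250.5]), (0.033, 60, [363.6, 251.8])]
[-0.75823079 -0.07235774  2.20094431  0.11160889  0.86315738 -2.15420797]
[[9, 0, 16, 25, 126], [23, 14, 1, 1, 1], [19, 18, 6, 7, 19]] [[17.3, 13.6], [23.0, 14.0], [22.3, 21.6]]
156 142 155 154 152 153 151 154 153 154 116  44  44  51
156 140 143 148 150 156 156 155 156 154  97  44  48  43
153 139 137 139 137 139 140 141 145 151  76  47  43  48
156 138 147 147  91  61  50  58  65 116  63  42  49  65
150 136 138 135  78  65  47  82  47  63  41  50  63  62
138 138 140 130 105 109 106  95  48  43  56  69  64  64
144 140 138 107  97 112 127  85  46  55  73  57  65  62
148 149 148 100  56  48  74  47  59  64  58  64  63  52
150 145 147 137 113 101  62  62  62  58  61  62  49  60
156 154 153 150 142  87  56  58  52  64  64  52  57  64
129 137 151 150 102  54  57  55  59  63  55  55  62  69
```

All three poses show the fingertips about 20–22 mm short of the stated TCP along the tool, with no sideways shift. I'll reopen and go about 22 mm deeper than before. That leaves the stated TCP at z≈0.048, still above the base board.

Emit:
{"api": "send_rows", "payload": {
  "translation": [
    [0,0,0],
    [0,0,0],
    [0,0,0],
    [0,0,0],
    [0,0,0]
  ],
  "rotation": [
    [0,0,0],
    [0,0,0],
    [0,0,0],
    [0,0,0],
    [0,0,0]
  ],
  "grip": [85,85,85,85,85]
}}

```text
time: 7.15
eef_pos: [0.4388, -0.2435, 0.0821]
tcp_rot: [0.12, 0.989, -0.011, 0.087]
contact_force: [0.1, -0.4, -0.1]
opening: 0.996
```

Emit:
{"api": "send_rows", "payload": {
  "translation": [
    [0,0,0.3],
    [0,0,0.3],
    [0,0,0.3],
    [0,0,0.25]
  ],
  "rotation": [
    [0,0,0],
    [0,0,0],
    [0,0,0],
    [0,0,0]
  ],
  "grip": [85,85,85,85]
}}

```text
time: 7.65
eef_pos: [0.4445, -0.2448, 0.047]
tcp_rot: [0.12, 0.989, -0.011, 0.086]
contact_force: [-0.3, -0.0, -0.1]
opening: 0.997
```

Emit:
{"api": "send_rows", "payload": {
  "translation": [
    [0,0,0],
    [0,0,0],
    [0,0,0],
    [0,0,0],
    [0,0,0]
  ],
  "rotation": [
    [0,0,0],
    [0,0,0],
    [0,0,0],
    [0,0,0],
    [0,0,0]
  ],
  "grip": [60,45,40,40,40],
  "squeeze": 70
}}

```text
time: 8.28
eef_pos: [0.4447, -0.2451, 0.0487]
tcp_rot: [0.12, 0.989, -0.011, 0.087]
contact_force: [-3.9, 2.4, 4.8]
opening: 0.566
```

Emit:
{"api": "send_rows", "payload": {
  "translation": [
    [0,0,0],
    [0,0,0]
  ],
  "rotation": [
    [0,0,0],
    [0,0,0]
  ],
  "grip": [40,40]
}}

```text
time: 8.52
eef_pos: [0.4447, -0.2451, 0.0487]
tcp_rot: [0.12, 0.989, -0.011, 0.087]
contact_force: [-3.2, 1.5, 5.2]
opening: 0.562
```

The grip stopped at 48 mm, so it holds. Lifting straight up.

Emit:
{"api": "send_rows", "payload": {
  "translation": [
    [-0.06,0,-0.33],
    [-0.09,0,-0.49],
    [-0.17,0,-0.98],
    [-0.17,0,-0.98],
    [-0.17,0,-0.98]
  ],
  "rotation": [
    [0,0,0],
    [0,0,0],
    [0,0,0],
    [0,0,0],
    [0,0,0]
  ],
  "grip": [40,40,40,40,40]
}}

```text
time: 9.15
eef_pos: [0.4446, -0.2448, 0.1644]
tcp_rot: [0.12, 0.989, -0.012, 0.087]
contact_force: [0.5, -0.2, -2.2]
opening: 0.562
```

```bash
python3 - <<'E'
from h import *
plan([])
b=cam('side'); t=cam('top')
z=lambda im,x,y,w,h:cv2.resize(im[y:y+h,x:x+w],(400,500),interpolation=cv2.INTER_CUBIC)
cv2.imwrite('pics/c6.png',np.hstack([z(b['image'],300,200,112,140),z(t['image'],330,160,104,130)]))
E
```

```text
at [ 0.4446 -0.2448  0.1644] F [ 0.5 -0.2 -2.2] open 0.562 t 9.15
```

View pics/c6.png

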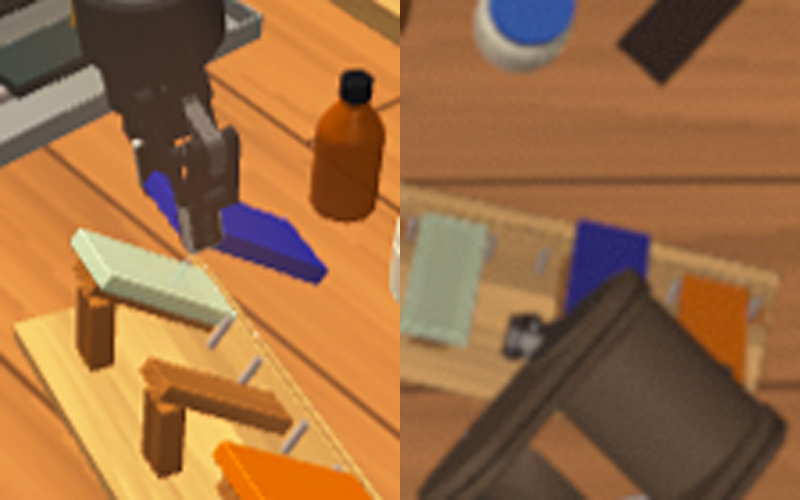

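Picture 9: the blue blank is lifted out cleanly, still sloping with the tool, and the clear and amber blanks are in place. I'll check the held pose against the images and plan the carry.

```bash
cat >> h.py <<'E'
def bori(yaw,slope):
    h=np.array([np.cos(yaw),np.sin(yaw),0]); u=np.array([0,0,1.]); a=np.radians(slope)
    X=np.cos(a)*h-np.sin(a)*u; Z=np.sin(a)*h+np.cos(a)*u; return R.from_matrix(np.c_[X,np.cross(Z,X),Z])
# grip: blank in tool frame, from pose at closing
QG=R.from_quat([.12,.989,-.011,.087]); PG=np.array([.4447,-.2451,.0487])
DB=QG.inv().apply(np.array([.470,-.252,.066])-PG); RB=QG.inv()*bori(RY,35)
def tcp_for(c,Rb): Q=Rb*RB.inv(); return np.array(c)-Q.apply(DB),Q
def blank():
    s=ctrl.get_state(); q=R.from_quat(s['tcp_rot']); return np.array(s['eef_pos'])+q.apply(DB),q*RB
def M(x,y,z): # machine-frame offset from home -> world
    c,s=np.cos(MY),np.sin(MY); return HOME+[c*x-s*y,s*x+c*y,z]
def corners(c,Rb,z=.006): return [c+Rb.apply([i,j,z]) for i,j in((-.055,.025),(-.055,-.025),(.055,-.025),(.055,.025))]
E
python3 - <<'E'
from h import *
a,b=cam('top'),cam('side'); c,Rb=blank(); print('blank',c.round(4),'DB',DB.round(4),RB.as_rotvec(degrees=True).round(1))
K=corners(c,Rb)
print('side low-y,low+y',[proj(b,K[i]).round(1) for i in(2,3)],'seen (391,275.6),(381.8,263)')
print('top',[proj(a,K[i]).round(1) for i in(2,3)],'seen (394.5,221.1),(376.8,217.7)')
q0=R.from_quat(ctrl.get_state()['tcp_rot'])
L=bori(MY,0)
p1,Q1=tcp_for([.50,-.05,.19],bori(np.radians(-5),15)); p2,Q2=tcp_for(M(-.07,-.10,.02),L); p3,Q3=tcp_for(M(-.07,0,.02),L)
print('tcp',p1,p2,p3,'home',tcp_for(M(0,0,0),L)[0])
plan([(p1,Q1,10),(p2,Q2,8),(p3,Q3,5)])
E
```

```text
blank [ 0.4699 -0.2518  0.1803] DB [-0.0288 -0.0007 -0.0125] [ 2.000e-01 -1.349e+02  1.000e-01]
side low-y,low+y [array([391. , 276.8]), array([379.4, 262.3])] seen (391,275.6),(381.8,263)
top [array([393.9, 222.7]), array([375.2, 218.3])] seen (394.5,221.1),(376.8,217.7)
tcp [ 0.48140163 -0.04779624  0.16477632] [0.55930512 0.06754474 0.05879079] [0.55354872 0.16737892 0.05879079] home [0.62343265 0.1714084  0.03879079]
at [ 0.4446 -0.2449  0.163 ] F [-0.4  0.2 -1.7] open 0.566 t 9.35
-- 10 rows
[0.04, 0.67, -0.01] [-0.06, -0.4, -0.17]
[0.03, 0.67, -0.01] [-0.06, -0.4, -0.17]
[0.02, 0.67, -0.01] [-0.06, -0.4, -0.17]
[0.01, 0.67, -0.01] [-0.06, -0.4, -0.17]
[-0.0, 0.67, -0.0] [-0.06, -0.4, -0.17]
[-0.01, 0.67, 0.0] [-0.06, -0.4, -0.17]
[-0.02, 0.67, 0.01] [-0.06, -0.4, -0.17]
[-0.03, 0.67, 0.01] [-0.06, -0.4, -0.17]
[-0.04, 0.67, 0.02] [-0.06, -0.4, -0.17]
[-0.05, 0.67, 0.02] [-0.06, -0.4, -0.17]
-- 8 rows
[-0.02, 0.51, 0.52] [-0.13, -0.37, -0.16]
[-0.01, 0.5, 0.53] [-0.13, -0.37, -0.16]
[-0.0, 0.5, 0.53] [-0.13, -0.37, -0.16]
[0.01, 0.49, 0.54] [-0.13, -0.37, -0.16]
[0.02, 0.48, 0.55] [-0.13, -0.37, -0.16]
[0.03, 0.48, 0.55] [-0.13, -0.37, -0.16]
[0.04, 0.47, 0.55] [-0.13, -0.37, -0.16]
[0.05, 0.47, 0.56] [-0.13, -0.37, -0.16]
-- 5 rows
[-0.0, 0.67, -0.0] [0.0, 0.0, 0.0]
[-0.0, 0.67, -0.0] [0.0, 0.0, 0.0]
[-0.0, 0.67, -0.0] [0.0, 0.0, 0.0]
[-0.0, 0.67, -0.0] [0.0, 0.0, 0.0]
[-0.0, 0.67, -0.0] [0.0, 0.0, 0.0]
```

Emit:
{"api": "send_rows", "payload": {
  "translation": [
    [0.04,0.67,-0.01],
    [0.03,0.67,-0.01],
    [0.02,0.67,-0.01],
    [0.01,0.67,-0.01],
    [0,0.67,0]
  ],
  "rotation": [
    [-0.06,-0.4,-0.17],
    [-0.06,-0.4,-0.17],
    [-0.06,-0.4,-0.17],
    [-0.06,-0.4,-0.17],
    [-0.06,-0.4,-0.17]
  ],
  "grip": [40,40,40,40,40]
}}

```text
time: 9.98
eef_pos: [0.4624, -0.1444, 0.1632]
tcp_rot: [0.08, 0.981, -0.012, 0.175]
contact_force: [0.7, 0.1, -1.1]
opening: 0.565
```

Emit:
{"api": "send_rows", "payload": {
  "translation": [
    [-0.01,0.67,0],
    [-0.02,0.67,0.01],
    [-0.03,0.67,0.01],
    [-0.04,0.67,0.02],
    [-0.05,0.67,0.02]
  ],
  "rotation": [
    [-0.06,-0.4,-0.17],
    [-0.06,-0.4,-0.17],
    [-0.06,-0.4,-0.17],
    [-0.06,-0.4,-0.17],
    [-0.06,-0.4,-0.17]
  ],
  "grip": [40,40,40,40,40]
}}

```text
time: 10.6
eef_pos: [0.4803, -0.0454, 0.164]
tcp_rot: [0.04, 0.965, -0.012, 0.26]
contact_force: [0.8, -0.2, -2.1]
opening: 0.567
```

Emit:
{"api": "send_rows", "payload": {
  "translation": [
    [-0.02,0.51,0.52],
    [-0.01,0.5,0.53],
    [0,0.5,0.53],
    [0.01,0.49,0.54]
  ],
  "rotation": [
    [-0.13,-0.37,-0.16],
    [-0.13,-0.37,-0.16],
    [-0.13,-0.37,-0.16],
    [-0.13,-0.37,-0.16]
  ],
  "grip": [40,40,40,40]
}}

```text
time: 11.1
eef_pos: [0.5189, 0.0124, 0.1107]
tcp_rot: [0.006, 0.947, -0.0, 0.322]
contact_force: [-0.3, 0.0, -2.1]
opening: 0.561
```

Emit:
{"api": "send_rows", "payload": {
  "translation": [
    [0.02,0.48,0.55],
    [0.03,0.48,0.55],
    [0.04,0.47,0.55],
    [0.05,0.47,0.56]
  ],
  "rotation": [
    [-0.13,-0.37,-0.16],
    [-0.13,-0.37,-0.16],
    [-0.13,-0.37,-0.16],
    [-0.13,-0.37,-0.16]
  ],
  "grip": [40,40,40,40]
}}

```text
time: 11.6
eef_pos: [0.5486, 0.0548, 0.0776]
tcp_rot: [-0.031, 0.928, 0.029, 0.371]
contact_force: [-0.1, 0.7, -1.2]
opening: 0.562
```

```bash
python3 - <<'E'
from h import *
c,Rb=blank(); print('blank',c.round(4),Rb.as_euler('zyx',degrees=True).round(2),ctrl.get_state()['qpos'].round(2))
L=bori(MY,0)
plan([(*tcp_for(M(-.07,0,.02),L),5)])
a,b=cam('top'),cam('side'); z=6
im=b['image']; x0,y0=250,190
o=cv2.resize(im[y0:y0+80,x0:x0+75+20],None,fx=z,fy=z,interpolation=cv2.INTER_CUBIC)
for P in corners(c,Rb)+corners(c,Rb,-.006):
    u=proj(b,P); cv2.circle(o,tuple(int(v) for v in ((u-[x0,y0]+.5)*z)),2,(0,0,255),-1)
cv2.imwrite('pics/d1.png',o)
E
```

```text
blank [0.561  0.0542 0.1065] [4.42 1.49 1.8 ] [-0.2  -0.17  2.46  1.1   0.24 -2.84]
at [0.5486 0.0548 0.0776] F [-0.1  0.7 -1.2] open 0.562 t 11.6
-- 5 rows
[0.04, 0.74, 0.17] [0.09, -0.05, -0.02]
[0.04, 0.74, 0.17] [0.09, -0.05, -0.02]
[0.04, 0.74, 0.16] [0.09, -0.05, -0.02]
[0.03, 0.75, 0.15] [0.09, -0.05, -0.02]
[0.03, 0.75, 0.15] [0.09, -0.05, -0.02]
```

View pics/d1.png

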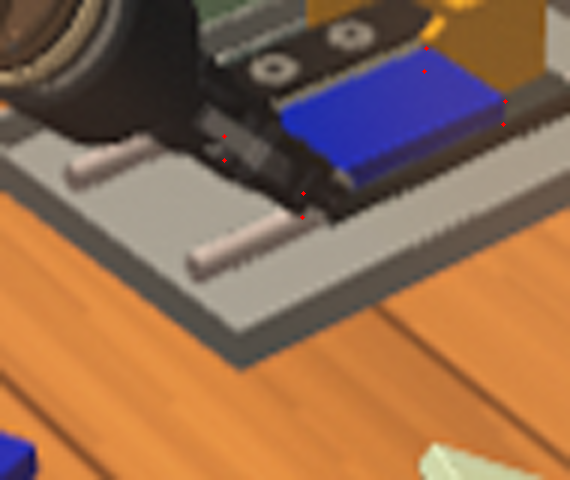

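Picture 10: the blank is held level over the saddle's right side, and the predicted corners (red) match. Joints 5 and 6 are at their limits here. Moving left and forward should free them, so I'll go in small steps.

Emit:
{"api": "send_rows", "payload": {
  "translation": [
    [0.04,0.6,0.1],
    [0.04,0.6,0.1]
  ],
  "rotation": [
    [0.09,-0.05,-0.02],
    [0.09,-0.05,-0.02]
  ],
  "grip": [40,40]
}}

```text
time: 11.95
eef_pos: [0.5419, 0.0754, 0.0862]
tcp_rot: [-0.04, 0.928, 0.033, 0.369]
contact_force: [-0.5, -0.7, -0.7]
opening: 0.563
```

```bash
cat > st.py <<'E'
from h import *
import sys
c,Rb=blank(); d=c-HOME; cs,sn=np.cos(MY),np.sin(MY)
print('blank in home mm',(1e3*np.array([cs*d[0]+sn*d[1],-sn*d[0]+cs*d[1],d[2]])).round(1),'ypr',Rb.as_euler('zyx',degrees=True).round(2),ctrl.get_state()['qpos'].round(2))
x,y,z,n=map(float,sys.argv[1:5]); plan([(*tcp_for(M(x/1e3,y/1e3,z/1e3),bori(MY,float(sys.argv[5]) if len(sys.argv)>5 else 0)),int(n))])
E
python3 st.py -60 0 20 4
```

```text
blank in home mm [-86.1 -91.6  47.1] ypr [5.54 1.76 1.81] [-0.15 -0.21  2.47  0.96  0.24 -2.67]
at [0.5419 0.0754 0.0862] F [-0.5 -0.7 -0.7] open 0.563 t 11.95
-- 4 rows
[-0.01, 0.74, 0.36] [0.15, -0.08, 0.01]
[-0.01, 0.75, 0.35] [0.15, -0.08, 0.01]
[-0.01, 0.75, 0.34] [0.15, -0.08, 0.01]
[-0.0, 0.76, 0.33] [0.15, -0.08, 0.01]
```

Joint 5 is clipping. I'll fit the arm's few link lengths from the recorded states so I can check reach at home for different tilts.

```bash
cat > fk.py <<'E'
from h import *
from scipy.optimize import least_squares
D=[([.961008,.287095,1.578013,0,1.27858,-.150012],[.2994,.6048,.1963]),([-.76343539,-.19846996,2.13681698,.09890378,1.05129039,-2.13646239],[.4355,-.2434,.17]),
([-.75823079,-.07235774,2.20094431,.11160889,.86315738,-2.15420797],[.43872639,-.24342575,.08192262])]
s=ctrl.get_state(); D.append((s['qpos'],s['eef_pos']))
def fk(q,k):
    L1,L2,Lt,d,h,a=k; r=R.from_euler
    A=r('z',q[0]); B=A*r('y',q[1]); E=B*r('y',q[2]); W=E*r('z',q[3])*r('y',q[4])
    p=np.array([0,0,h])+A.apply([a,d,0])+B.apply([0,0,L1])+E.apply([0,0,L2])+W.apply([0,0,Lt])
    return p,W*r('z',q[5])
f=least_squares(lambda k:np.concatenate([fk(q,k)[0]-p for q,p in D]),[.4,.4,.25,.1,.3,0]); K=f.x
if __name__=='__main__':
    print(K.round(4),'res mm',np.abs(f.fun).max()*1e3)
    Qm=R.from_quat(s['tcp_rot']); off=fk(s['qpos'],K)[1].inv()*Qm; print('off',off.as_rotvec(degrees=True).round(1))
    lo=np.array([-2.77,-.9,.21,-1.53,.24,-2.84]); hi=np.array([2.77,2.22,2.48,4.67,2.81,2.84])
    def ik(P,Q,q0):
        def e(q): p,o=fk(q,K); return np.r_[(p-P)*10,((o*off).inv()*Q).as_rotvec()]
        g=least_squares(e,np.clip(q0,lo+1e-3,hi-1e-3),bounds=(lo,hi)); return g.x.round(2),np.linalg.norm(g.fun[:3])*100,np.degrees(np.linalg.norm(g.fun[3:]))
    for x,y,z,sl in((0,0,0,0),(-30,0,2,0),(-60,0,10,0),(-60,0,10,10),(-70,-90,25,10),(-70,-90,25,20),(-70,-60,25,15),(-70,0,25,10)):
        P,Q=tcp_for(M(x/1e3,y/1e3,z/1e3),bori(MY,sl)); print(x,y,z,sl,*ik(P,Q,s['qpos']), *ik(P,Q,[0,.3,1.8,0,.4,-1.6]))
E
python3 fk.py
```

```text
[ 4.496e-01  5.645e-01  2.774e-01  1.015e-01  2.063e-01 -3.000e-04] res mm 1.8955344284328213
off [-0. -0. 90.]
0 0 0 0 [ 0.01  0.13  2.24  1.23  0.24 -2.84] 2.5641416520632974 12.210481411114968 [ 0.22  0.17  2.22 -1.53  0.24  0.07] 1.5366960184888054 7.610023975996535
-30 0 2 0 [ 0.01  0.06  2.31  1.23  0.24 -2.84] 2.7160100130450813 12.148025657971143 [ 0.22  0.11  2.28 -1.53  0.24  0.08] 1.5713004369255823 7.355129660674282
-60 0 10 0 [ 0.   -0.02  2.38  1.23  0.24 -2.84] 2.7841289989073044 11.739943899430758 [ 0.23  0.03  2.35 -1.53  0.24  0.08] 1.5138628900783782 6.876626496032332
-60 0 10 10 [ 0.14 -0.    2.3  -0.21  0.24 -1.3 ] 0.0885994077089824 0.29544200858472996 [ 0.14 -0.    2.3  -0.21  0.24 -1.3 ] 0.0886007854468434 0.29544682989159504
-70 -90 25 10 [-0.09 -0.1   2.37  0.3   0.28 -1.97] 1.475229079552588e-13 1.0091316995287409e-14 [-0.09 -0.1   2.37  0.3   0.28 -1.97] 1.3869882155882142e-11 1.0930426429373694e-11
-70 -90 25 20 [-0.07 -0.06  2.27  0.11  0.51 -1.79] 4.0178651774326594e-08 5.431399989099775e-08 [-0.07 -0.06  2.27  0.11  0.51 -1.79] 2.6945789820192467e-13 1.9758969031432587e-14
-70 -60 25 15 [-0.01 -0.08  2.31  0.08  0.39 -1.71] 2.314628782985225e-09 6.382415933963805e-10 [-0.01 -0.08  2.31  0.08  0.39 -1.71] 3.9301346228832455e-13 1.69234603214554e-14
-70 0 25 10 [ 0.14 -0.06  2.32 -0.18  0.27 -1.33] 6.669809513385709e-09 1.1491464678180391e-08 [ 0.14 -0.06  2.32 -0.18  0.27 -1.33] 1.9356558838634663e-09 5.3709711015185055e-09
```

A 45° tool tilt is out of reach at home, but about 30° is fine. New plan:
1. Carry the blank nose-down about 15°.
2. Set the nose on the pad in front of the keeper.
3. With a light grip, lower the tool so the blank pivots flat in the pads.
4. Slide it in.

```bash
sed -i 's/^    for x,y,z,sl.*/    for x,y,z,sl in((0,0,0,15),(0,0,0,12),(-75,-60,40,15),(-60,0,25,15),(-42,0,14,15)):/' fk.py; python3 fk.py | cut -c1-75; python3 st.py -75 -60 40 5 15
python3 - <<'E'
from h import *
plan([(*tcp_for(M(-.06,0,.025),bori(MY,15)),4)],tcp_for(M(-.075,-.06,.04),bori(MY,15)))
E
```

```text
[ 4.496e-01  5.645e-01  2.774e-01  1.015e-01  2.063e-01 -3.000e-04] res mm 
off [-0. -0. 90.]
0 0 0 15 [ 0.13  0.15  2.13 -0.11  0.34 -1.41] 1.2756491927711065e-09 2.770
0 0 0 12 [ 0.13  0.14  2.16 -0.15  0.27 -1.37] 3.002224531865041e-13 3.4881
-75 -60 40 15 [-0.01 -0.12  2.31  0.08  0.42 -1.7 ] 1.2566871346510768e-13 
-60 0 25 15 [ 0.14 -0.02  2.25 -0.11  0.39 -1.41] 1.5011122659325205e-13 1.
-42 0 14 15 [ 0.13  0.04  2.22 -0.11  0.36 -1.41] 3.607461470953885e-11 1.2
blank in home mm [-86.1 -91.6  47.1] ypr [5.54 1.76 1.81] [-0.15 -0.21  2.47  0.96  0.24 -2.67]
at [0.5419 0.0754 0.0862] F [-0.5 -0.7 -0.7] open 0.563 t 11.95
-- 5 rows
[-0.01, 0.21, 0.05] [0.12, 0.54, 0.02]
[-0.01, 0.21, 0.05] [0.12, 0.54, 0.02]
[-0.01, 0.21, 0.04] [0.12, 0.54, 0.02]
[-0.01, 0.21, 0.04] [0.12, 0.54, 0.02]
[-0.02, 0.21, 0.04] [0.12, 0.54, 0.02]
at [0.5449 0.1068 0.0828] F [-0.5 -0.7 -0.7] open 0.563 t 11.95
-- 4 rows
[-0.05, 0.5, 0.17] [0.0, 0.0, 0.0]
[-0.05, 0.5, 0.17] [0.0, 0.0, 0.0]
[-0.05, 0.5, 0.17] [0.0, 0.0, 0.0]
[-0.05, 0.5, 0.17] [0.0, 0.0, 0.0]
```

Emit:
{"api": "send_rows", "payload": {
  "translation": [
    [-0.01,0.21,0.05],
    [-0.01,0.21,0.05],
    [-0.01,0.21,0.04],
    [-0.01,0.21,0.04],
    [-0.02,0.21,0.04]
  ],
  "rotation": [
    [0.12,0.54,0.02],
    [0.12,0.54,0.02],
    [0.12,0.54,0.02],
    [0.12,0.54,0.02],
    [0.12,0.54,0.02]
  ],
  "grip": [40,40,40,40,40]
}}

```text
time: 12.58
eef_pos: [0.545, 0.1069, 0.0832]
tcp_rot: [-0.03, 0.965, 0.007, 0.26]
contact_force: [0.2, -0.5, -1.9]
opening: 0.566
```

```bash
python3 st.py -60 0 25 5 15
```

```text
blank in home mm [-74.9 -59.8  40.5] ypr [ 3.54 14.87 -0.98] [-0.01 -0.11  2.31  0.08  0.42 -1.7 ]
at [0.545  0.1069 0.0832] F [ 0.2 -0.5 -1.9] open 0.566 t 12.575
-- 5 rows
[-0.04, 0.4, 0.14] [-0.0, 0.0, 0.01]
[-0.04, 0.4, 0.14] [-0.0, 0.0, 0.01]
[-0.04, 0.4, 0.14] [-0.0, 0.0, 0.01]
[-0.04, 0.4, 0.14] [-0.0, 0.0, 0.01]
[-0.04, 0.4, 0.14] [-0.0, 0.0, 0.01]
```

Emit:
{"api": "send_rows", "payload": {
  "translation": [
    [-0.04,0.4,0.14],
    [-0.04,0.4,0.14],
    [-0.04,0.4,0.14],
    [-0.04,0.4,0.14],
    [-0.04,0.4,0.14]
  ],
  "rotation": [
    [0,0,0.01],
    [0,0,0.01],
    [0,0,0.01],
    [0,0,0.01],
    [0,0,0.01]
  ],
  "grip": [40,40,40,40,40]
}}

```text
time: 13.2
eef_pos: [0.5574, 0.1681, 0.0681]
tcp_rot: [-0.028, 0.965, 0.008, 0.261]
contact_force: [-0.3, -0.4, -2.3]
opening: 0.56
```

```bash
sed -i "s/as_euler('zyx'/as_euler('ZYX'/" st.py; python3 st.py -45 0 15 3 15
python3 - <<'E'
from h import *
b=cam('side'); c,Rb=blank(); z=8; x0,y0=265,165
o=cv2.resize(b['image'][y0:y0+72,x0:x0+95],None,fx=z,fy=z,interpolation=cv2.INTER_CUBIC)
for P in corners(c,Rb)+corners(c,Rb,-.006):
    u=proj(b,P); cv2.circle(o,tuple(int(v) for v in ((u-[x0,y0]+.5)*z)),2,(0,0,255),-1)
cv2.imwrite('pics/d2.png',o)
E
```

```text
blank in home mm [-59.    0.4  25.4] ypr [ 3.25 14.8   0.12] [ 0.14 -0.01  2.25 -0.11  0.38 -1.4 ]
at [0.5574 0.1681 0.0681] F [-0.3 -0.4 -2.3] open 0.56 t 13.2
-- 3 rows
[-0.08, -0.01, 0.18] [0.0, 0.01, -0.01]
[-0.08, -0.01, 0.18] [0.0, 0.01, -0.01]
[-0.08, -0.01, 0.18] [0.0, 0.01, -0.01]
```

View pics/d2.png

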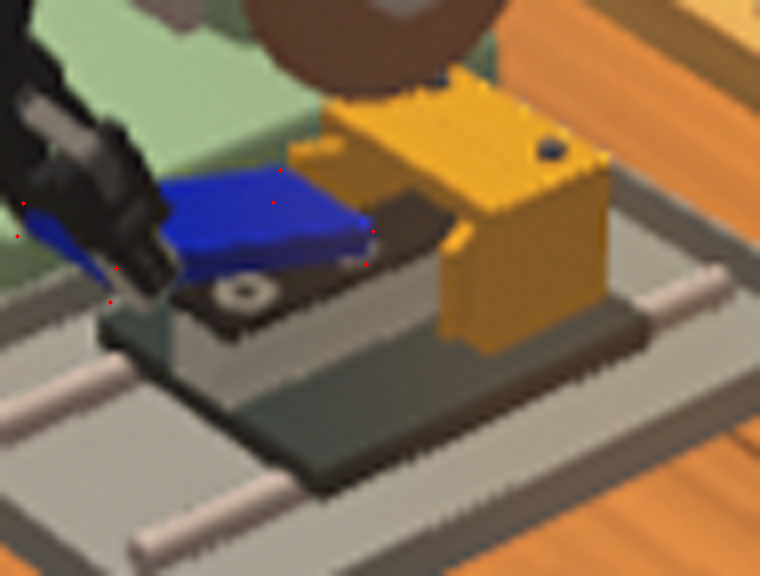

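Picture 11: the blank is nose-down over the pad, straight in front of the pocket, and the model corners fit within about 1 px. Touching the nose down, then pivoting.

Emit:
{"api": "send_rows", "payload": {
  "translation": [
    [-0.08,-0.01,0.18],
    [-0.08,-0.01,0.18],
    [-0.08,-0.01,0.18],
    [0,0,0]
  ],
  "rotation": [
    [0,0.01,0],
    [0,0.01,0],
    [0,0.01,0],
    [0,0,0]
  ],
  "grip": [40,40,40,40]
}}

```text
time: 13.75
eef_pos: [0.5719, 0.167, 0.0567]
tcp_rot: [-0.026, 0.966, 0.008, 0.259]
contact_force: [0.4, -0.3, -2.4]
opening: 0.563
```

Emit:
{"api": "send_rows", "payload": {
  "translation": [
    [0.1,0,0.1],
    [0.1,0,0.12],
    [0,0,0]
  ],
  "rotation": [
    [0,0,0],
    [0,0,0],
    [0,0,0]
  ],
  "grip": [40,40,40],
  "squeeze": 30
}}

```text
time: 14.12
eef_pos: [0.5714, 0.1676, 0.0501]
tcp_rot: [-0.026, 0.965, 0.009, 0.261]
contact_force: [-1.4, -1.3, 4.5]
opening: 0.561
```

Emit:
{"api": "send_rows", "payload": {
  "translation": [
    [0.12,0,0.13],
    [0.12,0,0.13],
    [0,0,0]
  ],
  "rotation": [
    [0,0,0],
    [0,0,0],
    [0,0,0]
  ],
  "grip": [40,40,40]
}}

```text
time: 14.5
eef_pos: [0.5695, 0.168, 0.0401]
tcp_rot: [-0.027, 0.965, 0.009, 0.262]
contact_force: [-1.6, 1.0, 5.1]
opening: 0.564
```

```bash
cat > bm.py <<'E'
# visible blank in the side view: nose corners seen vs flat expectation
from h import *
b=cam('side'); hsv=cv2.cvtColor(b['image'],cv2.COLOR_BGR2HSV); m=cv2.inRange(hsv,(110,120,40),(130,255,255)); k=np.zeros_like(m); k[160:235,255:345]=255; m&=k
c=max(cv2.findContours(m,0,cv2.CHAIN_APPROX_NONE)[0],key=cv2.contourArea); print(cv2.contourArea(c),cv2.approxPolyDP(c,1.5,True)[:,0].tolist())
for x in(-60,-50,-40,-30,-20,-10,0):
    print(x,[proj(b,P).round(1).tolist() for P in corners(M(x/1e3,0,0),bori(MY,0))])
print(ctrl.get_state()['contact_force'],ctrl.get_state()['eef_pos'])
E
python3 bm.py
```

```text
289.5 [[315, 195], [305, 188], [288, 193], [291, 199], [289, 202], [292, 206], [315, 198]]
-60 [[266.9, 203.3], [278.4, 211.6], [311.3, 197.2], [299.6, 189.5]]
-50 [[270.0, 202.0], [281.5, 210.3], [314.2, 195.9], [302.5, 188.3]]
-40 [[273.1, 200.8], [284.6, 208.9], [317.0, 194.7], [305.3, 187.1]]
-30 [[276.1, 199.5], [287.6, 207.6], [319.8, 193.5], [308.1, 185.9]]
-20 [[279.1, 198.2], [290.7, 206.2], [322.6, 192.2], [310.9, 184.8]]
-10 [[282.1, 196.9], [293.7, 204.9], [325.4, 191.0], [313.7, 183.6]]
0 [[285.1, 195.7], [296.7, 203.6], [328.2, 189.8], [316.4, 182.4]]
[-0.37562067  0.75670074  6.04866786] [0.56952825 0.16798075 0.04021013]
```

Emit:
{"api": "send_rows", "payload": {
  "translation": [
    [0.07,0,0.08],
    [0.05,0,0.05],
    [0,0,0]
  ],
  "rotation": [
    [0,0,0],
    [0,0,0],
    [0,0,0]
  ],
  "grip": [40,40,40]
}}

```text
time: 14.92
eef_pos: [0.5685, 0.1679, 0.0351]
tcp_rot: [-0.027, 0.965, 0.009, 0.262]
contact_force: [-1.6, 2.1, 4.6]
opening: 0.567
```

Emit:
{"api": "send_rows", "payload": {
  "translation": [
    [0.04,0,0.05],
    [0,0,0]
  ],
  "rotation": [
    [0,0,0],
    [0,0,0]
  ],
  "grip": [40,40]
}}

```text
time: 15.18
eef_pos: [0.568, 0.1679, 0.0329]
tcp_rot: [-0.027, 0.965, 0.009, 0.261]
contact_force: [0.9, 2.4, 3.9]
opening: 0.566
```

Emit:
{"api": "send_rows", "payload": {
  "translation": [
    [0.04,0,0.05],
    [0,0,0]
  ],
  "rotation": [
    [0,0,0],
    [0,0,0]
  ],
  "grip": [40,40]
}}

```text
time: 15.42
eef_pos: [0.5675, 0.1677, 0.0307]
tcp_rot: [-0.026, 0.965, 0.009, 0.261]
contact_force: [1.3, 2.8, 5.0]
opening: 0.564
```

```bash
python3 bm.py | sed -n '1p;4p;9p'
```

```text
316.5 [[315, 195], [304, 188], [286, 196], [292, 208], [315, 198]]
-40 [[273.1, 200.8], [284.6, 208.9], [317.0, 194.7], [305.3, 187.1]]
[2.31614162 2.22131138 5.27132909] [0.56750182 0.16771337 0.03068904]
```

Emit:
{"api": "send_rows", "payload": {
  "translation": [
    [0.03,0,0.03],
    [0,0,0]
  ],
  "rotation": [
    [0,0,0],
    [0,0,0]
  ],
  "grip": [40,40]
}}

```text
time: 15.72
eef_pos: [0.5674, 0.1677, 0.0297]
tcp_rot: [-0.026, 0.965, 0.009, 0.261]
contact_force: [2.0, 3.3, 5.5]
opening: 0.564
```

The edge slopes now match a flat blank (−0.44 seen against −0.43 expected), and the nose is about 45 mm short of home. Sliding in.

Emit:
{"api": "send_rows", "payload": {
  "translation": [
    [-0.2,0,0.12],
    [-0.29,0,0.17],
    [0,0,0]
  ],
  "rotation": [
    [0,0,0],
    [0,0,0],
    [0,0,0]
  ],
  "grip": [40,40,40],
  "squeeze": 60
}}

```text
time: 16.1
eef_pos: [0.5825, 0.1682, 0.0281]
tcp_rot: [-0.025, 0.966, 0.009, 0.259]
contact_force: [-2.2, 0.9, 8.8]
opening: 0.562
```

```bash
python3 bm.py | sed -n '1p;5,9p'
```

```text
300.5 [[319, 193], [310, 187], [306, 187], [291, 194], [295, 201], [294, 205], [297, 206], [315, 198]]
-30 [[276.1, 199.5], [287.6, 207.6], [319.8, 193.5], [308.1, 185.9]]
-20 [[279.1, 198.2], [290.7, 206.2], [322.6, 192.2], [310.9, 184.8]]
-10 [[282.1, 196.9], [293.7, 204.9], [325.4, 191.0], [313.7, 183.6]]
0 [[285.1, 195.7], [296.7, 203.6], [328.2, 189.8], [316.4, 182.4]]
[-1.96574155  1.17588855  7.9496718 ] [0.58254415 0.1682151  0.02812974]
```

Emit:
{"api": "send_rows", "payload": {
  "translation": [
    [-0.22,0,0.08],
    [-0.19,0,0.11],
    [-0.19,0,0.11],
    [0,0,0]
  ],
  "rotation": [
    [0,0,0],
    [0,0,0],
    [0,0,0],
    [0,0,0]
  ],
  "grip": [40,40,40,40]
}}

```text
time: 16.65
eef_pos: [0.6014, 0.169, 0.0281]
tcp_rot: [-0.025, 0.966, 0.009, 0.257]
contact_force: [-2.3, 1.1, 6.5]
opening: 0.558
```

```bash
python3 bm.py | sed -n '1p;6,9p'
```

```text
239.5 [[321, 192], [312, 186], [297, 192], [301, 198], [299, 201], [302, 204], [315, 198], [315, 196], [318, 197], [316, 196]]
-20 [[279.1, 198.2], [290.7, 206.2], [322.6, 192.2], [310.9, 184.8]]
-10 [[282.1, 196.9], [293.7, 204.9], [325.4, 191.0], [313.7, 183.6]]
0 [[285.1, 195.7], [296.7, 203.6], [328.2, 189.8], [316.4, 182.4]]
[-1.88486632  1.00164455  4.00754744] [0.60144552 0.16901632 0.02808851]
```

Emit:
{"api": "send_rows", "payload": {
  "translation": [
    [-0.14,0,0.07],
    [-0.14,0,0.08],
    [0,0,0]
  ],
  "rotation": [
    [0,0,0],
    [0,0,0],
    [0,0,0]
  ],
  "grip": [40,40,40]
}}

```text
time: 17.08
eef_pos: [0.6103, 0.1694, 0.0281]
tcp_rot: [-0.025, 0.966, 0.008, 0.257]
contact_force: [-4.4, -0.3, 6.8]
opening: 0.564
```

Emit:
{"api": "send_rows", "payload": {
  "translation": [
    [-0.06,0,0.03],
    [0,0,0]
  ],
  "rotation": [
    [0,0,0],
    [0,0,0]
  ],
  "grip": [40,40]
}}

```text
time: 17.32
eef_pos: [0.6102, 0.1695, 0.0279]
tcp_rot: [-0.025, 0.967, 0.008, 0.254]
contact_force: [-18.0, -2.2, 18.2]
opening: 0.563
```

The force rises at about the expected home, so I'm letting go and checking.

Emit:
{"api": "send_rows", "payload": {
  "translation": [
    [0,0,0],
    [0,0,0],
    [0,0,0],
    [0,0,0]
  ],
  "rotation": [
    [0,0,0],
    [0,0,0],
    [0,0,0],
    [0,0,0]
  ],
  "grip": [60,70,80,80]
}}

```text
time: 17.82
eef_pos: [0.6135, 0.1697, 0.0285]
tcp_rot: [-0.026, 0.966, 0.009, 0.258]
contact_force: [0.2, 0.0, 0.1]
opening: 0.936
```

```bash
python3 bm.py | sed -n '1p;7,9p'; python3 -c "
from h import *
print(ori(MY,30).inv().apply([-1,0,0]), R.from_quat(ctrl.get_state()['tcp_rot']).inv().apply([-.998,-.058,0]))"
```

```text
159.0 [[321, 192], [312, 186], [302, 189], [307, 197], [307, 201], [315, 198], [313, 197]]
-10 [[282.1, 196.9], [293.7, 204.9], [325.4, 191.0], [313.7, 183.6]]
0 [[285.1, 195.7], [296.7, 203.6], [328.2, 189.8], [316.4, 182.4]]
[ 0.2612857   0.23022752 -0.09453551] [0.61369528 0.16975986 0.02875214]
[ 0.86458937  0.05756403 -0.49917091] [ 0.86615222 -0.00360609 -0.49913458]
```

Emit:
{"api": "send_rows", "payload": {
  "translation": [
    [0,0,-0.5],
    [0.1,0,-0.8],
    [0.3,0,-0.9],
    [0.3,0,-0.9],
    [0.3,0,-0.9]
  ],
  "rotation": [
    [0,0,0],
    [0,0,0],
    [0,0,0],
    [0,0,0],
    [0,0,0]
  ],
  "grip": [85,85,85,85,85]
}}

```text
time: 18.5
eef_pos: [0.5273, 0.1648, 0.1186]
tcp_rot: [-0.026, 0.966, 0.009, 0.259]
contact_force: [0.5, 0.1, 1.1]
opening: 0.997
```

Emit:
{"api": "send_rows", "payload": {
  "translation": [
    [0,0,-0.6],
    [0,0,-0.6],
    [0,0,0],
    [0,0,0]
  ],
  "rotation": [
    [0,0,0],
    [0,0,0],
    [0,0,0],
    [0,0,0]
  ],
  "grip": [85,85,85,85]
}}

```text
time: 19.0
eef_pos: [0.51, 0.1637, 0.1487]
tcp_rot: [-0.026, 0.966, 0.009, 0.258]
contact_force: [0.1, 0.2, -0.1]
opening: 0.995
```

```bash
python3 bm.py | sed -n '1p;7,9p'
python3 - <<'E'
from h import *
b=cam('side'); z=8; x0,y0=265,165
o=cv2.resize(b['image'][y0:y0+72,x0:x0+95],None,fx=z,fy=z,interpolation=cv2.INTER_CUBIC)
C=corners(M(0,0,0),bori(MY,0))
for P in C+corners(M(0,0,0),bori(MY,0),-.006):
    u=proj(b,P); cv2.circle(o,tuple(int(v) for v in ((u-[x0,y0]+.5)*z)),2,(0,0,255),-1)
cv2.imwrite('pics/d3.png',o)
E
```

```text
367.0 [[321, 192], [310, 186], [286, 196], [286, 198], [298, 206], [313, 199], [312, 197]]
-10 [[282.1, 196.9], [293.7, 204.9], [325.4, 191.0], [313.7, 183.6]]
0 [[285.1, 195.7], [296.7, 203.6], [328.2, 189.8], [316.4, 182.4]]
[ 0.15410075 -0.75223264  0.58785368] [0.50987937 0.16369719 0.14835449]
```

View pics/d3.png

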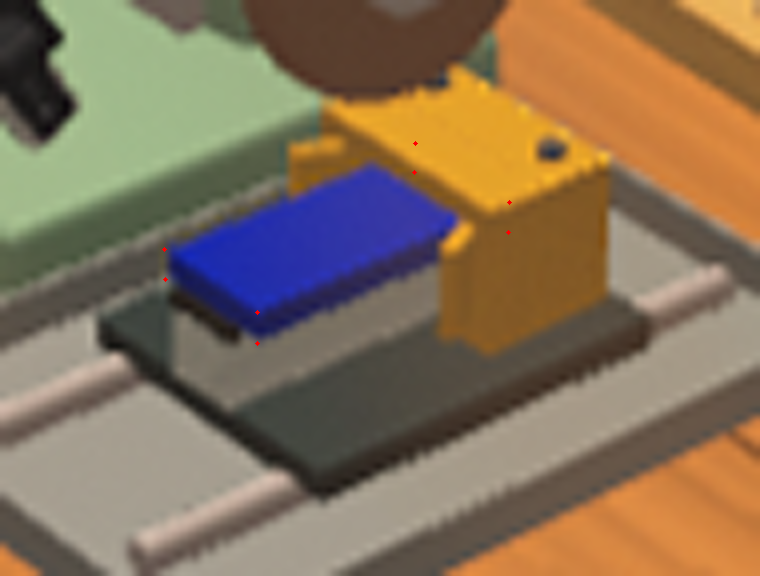

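Picture 12, the last one: the blank lies flat and straight with its nose under the lip, rear corners on the home model (red). The gripper is clear. Last, a numeric check of the rear edge against the pad front as seen by the same camera, and a check of the bystanders.

```bash
python3 - <<'E'
from h import *
b=cam('side'); t=cam('top')
h=np.array([np.cos(MY),np.sin(MY)]); n=np.array([-h[1],h[0]])
o=np.array([.5738,.1639])+ .06*h; print('home from side pad front',o.round(4))
for nm,u,z,e in(('RRbot',(297.3,206.6),.062,(-55,-25)),('RLbot',(286,200.7),.062,(-55,25)),('RRtop',(296.8,203.5),.074,(-55,-25)),('RLtop',(285.8,196.6),.074,(-55,25))):
    d=onz(b,*u,z)[:2]; print(nm,[((d-q)@h*1e3).round(1)+0 for q in(o,HOME[:2])],[((d-q)@n*1e3).round(1) for q in(o,HOME[:2])],'expect',e)
# top view: before/after difference on bystanders
p=cv2.imread('pics/top0.png'); D=cv2.absdiff(p,t['image']).max(2)
for nm,(x,y,w) in dict(spare=(173,296,20),stick=(455,220,28),bottle=(325,160,14),jar=(362,164,18),flange=(393,303,18),amber=(411,250,20),clear=(342,232,20)).items(): print(nm,(D[y-w:y+w,x-w:x+w]>60).sum(),end=' ')
E
```

```text
home from side pad front [0.6337 0.1674]
RRbot [np.float64(-49.8), np.float64(-51.3)] [np.float64(-18.9), np.float64(-22.9)] expect (-55, -25)
RLbot [np.float64(-55.5), np.float64(-57.0)] [np.float64(22.7), np.float64(18.6)] expect (-55, 25)
RRtop [np.float64(-52.9), np.float64(-54.4)] [np.float64(-20.7), np.float64(-24.8)] expect (-55, -25)
RLtop [np.float64(-54.8), np.float64(-56.3)] [np.float64(24.2), np.float64(20.1)] expect (-55, 25)
spare 835 stick 0 bottle 0 jar 0 flange 0 amber 0 clear 0
```

```bash
python3 - <<'E'
from h import *
b=cam('side'); p=cv2.imread('pics/side0.png'); D=cv2.absdiff(p,b['image']).max(2)
print('spare side diff',(D[208:240,160:200]>60).sum(), ctrl.get_state()['contact_force'].round(1),ctrl.get_state()['time'])
ticket.sign_off()
E
```

```text
spare side diff 0 [-0.2 -0.1  0. ] 19.25
the job is handed in; nothing more can be done
```

I took the blue blank from the rack's middle bay, laid it on the pad, slid it under the brass lip and let go. I handed the job in at 19.3 s; no verdict comes back.

**Problems on the way**
- **First grasp:** it closed empty above the blank. The finger ends sat about 20 mm short of the stated TCP, so I went deeper and the second grasp held.
- **Tilt:** a flat carry needed the tool tilted 45°, which was out of reach at the machine. I set the blank down nose first and let it pivot flat in a light grip.

**Last checks**
- **Fully home:** the slide stopped with about 18 N against it. The rear edge reads about −50 to −57 mm from home along the pocket, where −55 is exact, so it is home to within about 2 mm on average.
- **Straight and flat:** straight to roughly 2°, at about the limit of what the picture can show. In the last picture it lies flat on the pad.
- **Sideways:** the two references for the middle line differ by 4 mm. They put the centre up to about 2 mm to either side, within the 8 mm allowed.
- **Wheel and gripper:** I saw no contact with the wheel. The gripper is clear and reads zero force.
- **Other things:** before-and-after pictures show no change at the other blanks or the things lying about. At the spare wheel the top view differed, probably because the arm was over it, but the side view showed no change.

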